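# Switch a two-port fume extractor over to its other port

### The arm

A 6-joint arm with a two-finger parallel gripper is mounted at the origin on a cart in front of the work surface, level with it; the furniture and walls round the work are solid. World frame = base frame: x ahead of the robot, y to its left, z up, the work surface at z = 0. Lengths are in mm, angles in rad, forces in N, time in s.
With the tool pointing down it reaches from about 350 to 800 mm from the base axis. Payload 7.3 kg.
Tool frame: the origin (TCP) lies between the finger pads; the fingertips stand 19 mm ahead of it and the grasp point (between the pads) is the TCP; x points along the fingers, y is the direction in which the jaws open and shut, and the axes are right-handed (so a half turn about x gives the same grasp; the last joint's range is limited). The gripper opens to 85 mm and grips with 20 to 120 N. Pads are 22 mm wide; open, the fingers measure 114 mm over their backs; the gripper's body (76 mm by 85 mm) begins 54 mm behind the grasp point. The pads swing forward as they close: fully open they stand 13 mm farther back than shut.
Start: joints at [1.018, 0.342, 1.524, -0, 1.275, -0.146], TCP at [207.715, 482.18, 250.322] pointing down, gripper open.
Joint ranges: [-2.53, 2.53], [-0.77, 2.02], [0.04, 2.7], [-1, 4.14], [0.28, 2.66], [-3.11, 3.11]. Speed limits (rad/s): [2.57, 2.57, 3.14, 3.14, 3.14, 3.14].

### API

Orientations are given as a unit quaternion [x, y, z, w].
In Python, from cell import sensors, viewer, bot gives the robot as it stands.
- The arm moves only by the tool apply_moves, never from a script. Its argument "steps" is a list of rows, each an object of numbers: "ax", "ay", "az": the turn, a rotation vector about the tool's x, y, z in rad; "x", "y", "z": the shift along the tool's x, y, z in cm; "jaw": the finger opening in cm, from 0 to 8.54. A call has 1 to 5 rows; each row is the pose to reach, as a shift and turn from the pose commanded when the call began, along the tool's axes at that moment; what a row does not reach only later rows make up. A row lasts 1/8 s, in which the tool goes at most 62.5 mm and 10.7 degrees, less where a joint would pass 70% of its speed; a pose out of reach is approached as far as the arm can. A call with a gripper value outside its range is refused whole. The fingers move at their own pace and stop on an object; "force" is the grip in N (left out, the last holds). Time passes only in rows, so rows that repeat a pose let the fingers close. It gives the time, the measured TCP pose, the force and the opening at its end, in the units of the state.
- sensors.get_obs(): the state, without advancing time (a new reading comes with each control period).
- viewer.grab_frame(name): name is "scene" or "top" or "wrist"; returns (picture, depth): 400x640x3 uint8, red, green, blue; 400x640 float32, mm along the optical axis (not along the pixel's ray), 0 where there is no reading.
- viewer.get_calibration(name): a dict with "fx", "fy", "cx", "cy" (pixels), "distortion" ([k1, k2, p1, p2, k3] as OpenCV has them; the pictures are not rectified), "world_to_cam" (4x4, takes a point from world to camera coordinates). Camera axes: x right, y up, looking along -z (the intrinsics and any distortion apply to the point x, -y, -z); pixel columns grow to the right and rows downward; lengths in mm; the calibration is good to about 2 mm. A picture is of the moment at which its call begins: read the wrist's pose just before it. get_calibration takes no time and is no camera call; for the wrist camera it gives the pose at the moment of the call.
- bot.finish_job(): hands the job in, once; it reports no verdict.
The state is a dict: "time": time; "joints": joint angles; "joint_vel": joint speeds; "joint_torque": joint torques, N m; "ee_pos": TCP position; "tool_rot": TCP orientation; "contact_force": force on the tool from outside, world axes, zero at the start; "wrist_torque": the same for the moment, N m; "gripper_width": opening from 0.0 (shut) to 1.0 (fully open).
Only numpy, scipy, OpenCV 4.12 (cv2) and the standard library are available. Lean on these libraries where they do the work, as an engineer would, in place of code of your own. Each camera call takes 0.05 s, during which the arm holds its last target.

### The job

The two-port fume extractor on the bench has to draw from its other port. Pull the blanking cap off the port that is closed now and push it onto the port that is open, then push the loose suction nozzle, tube upward, onto the port you have freed. Both must sit fully home, with their rims down on the port collars; let go of them and leave the other loose things lying where they are.

Things in the scene. Friction and masses are not known exactly. Their poses are not given: they have to be found in the camera images.
- extractor: two-port fume extractor: fixed grey sheet-metal case, 140 mm deep (its x) by 200 mm wide (its y), top 72 mm above the bench; origin under its centre. Two equal bright metal ports, 60 mm either side of the centre along its y, rise from the top: each a round collar (64 mm wide, 6 mm thick) with a spigot (38 mm diameter, 34 mm high, its top 4 mm bevelled to 33 mm)
- port_a_seat (a point): the port that carries the blanking cap at the start (it may be either of the two). This point: centre of the collar's upper face, on the spigot's axis, 78 mm above the bench; z up. Spigots end 34 mm above this point; cap and nozzle sit home with their rim at its height
- port_b_seat (a point): the port that is open at the start, same shape; the same point of it. Half-way up each spigot, 18 mm above the collar, three small sprung steel balls stand out 2.5 mm and grip what is pushed on: a part set on the spigot rests on them, 21 mm short of home, and needs a push of some 5 to 10 N to snap home, and such a pull to come off
- cap_center (a point): black plastic blanking cap, 72 mm high, 60 g, upright, fully home on its port at the start. Below: a skirt 40 mm high, 47 mm outside, 41 mm inside diameter, open underneath, 36 mm deep. Above: a ribbed round grip boss, 28 mm diameter, 32 mm high. This point: on its axis half-way up, 36 mm above the skirt's rim; the boss spans 4 to 36 mm above the point; z up the axis
- nozzle_center (a point): suction nozzle, 140 mm high, 160 g, standing upright on the bench. Below: black sleeve 45 mm high, 47 mm outside, 41 mm inside diameter, open underneath, 45 mm deep; then a taper and a ring 32 mm wide up to 66 mm; above, a bright tube of 30 mm diameter with slanted mouth, to be gripped 66 to 122 mm above the rim. This point: on its axis half-way up, 70 mm above the rim; z up the axis
- solder_reel: bystander: small reel of solder, 56 mm diameter, 36 mm high, upright; origin under its centre. It may stand in the nozzle's place and the nozzle in its place
- torque_driver: bystander: short screwdriver lying on the bench, 31 x 146 x 31 mm; origin under its centre
- tape_roll: bystander: flat roll of tape, 62 mm diameter, 12 mm high; origin under its centre
There are look-alikes about, which are no part of the job. What is shaped like the part that bears nozzle_center but pink is not meant.

How it is judged:
By the outcome, as a careful person would: the job done as asked, in the order asked, and still so for the second after the job is handed in, with the robot touching nothing.
It also fails if it takes over 64 s, if anything falls off the work surface, if the arm or the gripper's body presses on something with over 40 N, if the wrist force passes 120 N, or if a joint passes its speed limit or range.

## Working session

There is one attempt and no reset: what is moved stays moved. The work goes in short steps, Python scripts to look and compute and a tool call to move; the robot and the scene stay as the last step left them, time stands still between calls to the robot, and variables do not carry over. Pictures are saved under pics/ and viewed, and the job is handed in when it is done.

Besides the shell and the picture viewer there is one more tool, called after "Call:" by a JSON object that holds its "op" and its "data". apply_moves: Moves the arm, as the interface text tells. Its arguments: {"type":"object","properties":{"steps":{"type":"array","items":{"type":"object","properties":{"ax":{"type":"number"},"ay":{"type":"number"},"az":{"type":"number"},"x":{"type":"number"},"y":{"type":"number"},"z":{"type":"number"},"jaw":{"type":"number"}}}},"force":{"type":"number"}},"required":["steps"]}

```bash
ls; mkdir -p pics
python3 - <<'E'
from cell import sensors, viewer, bot
import cv2,numpy as np
o=sensors.get_obs(); print(o)
for n in ("scene","top"):
    p,d=viewer.grab_frame(n); cv2.imwrite(f"pics/{n}0.png",p[:,:,::-1]); np.save(f"pics/{n}0.npy",d)
    c=viewer.get_calibration(n); print(n,c)
    import pickle; pickle.dump(c,open(f"pics/{n}.pkl","wb"))
E
```

```text
pics
{'time': 0.0, 'joints': array([ 1.01798165e+00,  3.42728462e-01,  1.52500608e+00,  4.23721504e-05,
        1.27540599e+00, -1.45987607e-01]), 'joint_vel': array([-0.00028764, -0.00015509, -0.00124919,  0.00035983,  0.00045444,
       -0.00010768]), 'joint_torque': array([ 1.71449442e-04, -4.33671355e+01, -2.46018970e+01, -1.28877682e-04,
        7.57596572e-03,  2.82148534e-05]), 'ee_pos': array([207.50889815, 481.8505675 , 249.62677804]), 'tool_rot': array([ 0.14234018,  0.69272787, -0.14335875,  0.69232625]), 'contact_force': array([-0.03494988,  0.14630235,  0.56491987]), 'wrist_torque': array([-0.00515366, -0.01601719, -0.0032406 ]), 'gripper_width': 1.0005257098120863}
scene {'fx': 424.3882507683465, 'fy': 424.3882507683465, 'cx': 319.3849854779289, 'cy': 200.8855793225032, 'distortion': array([0.02857349, 0.        , 0.        , 0.        , 0.        ]), 'world_to_cam': array([[-9.43666356e-01, -3.30861395e-01,  4.95442880e-03,
         5.76664008e+02],
       [ 2.85392499e-01, -8.06222170e-01,  5.18224791e-01,
        -1.05033824e+02],
       [-1.67466207e-01,  4.90445257e-01,  8.55230098e-01,
        -9.35816027e+02],
       [ 0.00000000e+00,  0.00000000e+00,  0.00000000e+00,
         1.00000000e+00]])}
top {'fx': 437.1714241868786, 'fy': 437.1714241868786, 'cx': 313.3743576341526, 'cy': 202.57596990584125, 'distortion': array([-0.02786374,  0.        ,  0.        ,  0.        ,  0.        ]), 'world_to_cam': array([[-1.18126839e-02, -9.99929906e-01,  8.01665062e-04,
         1.11117826e+02],
       [ 9.91186400e-01, -1.16035929e-02,  1.31965439e-01,
        -5.34463155e+02],
       [-1.31946887e-01,  2.35346552e-03,  9.91253994e-01,
        -1.11989558e+03],
       [ 0.00000000e+00,  0.00000000e+00,  0.00000000e+00,
         1.00000000e+00]])}
```

View pics/scene0.png

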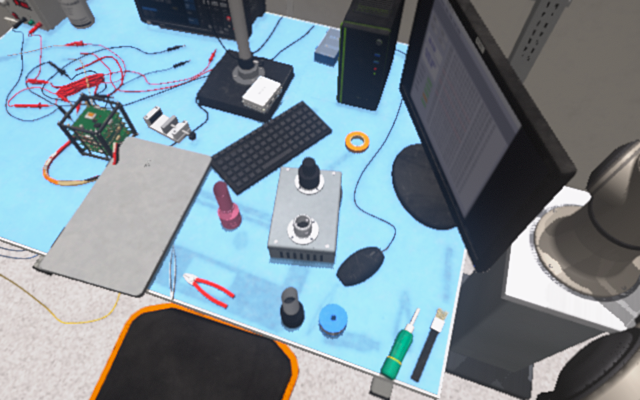

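View pics/top0.png

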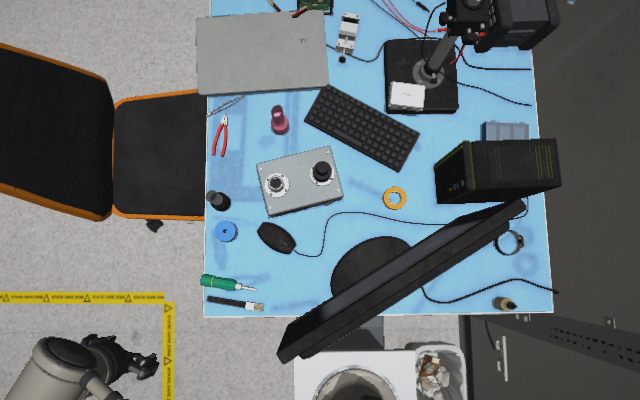

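The scene picture shows the extractor at about (305,215), with the black cap on the far port (309,172) and the open spigot at (303,228). The black nozzle is at (291,308), its pink look-alike at (228,205) and the blue reel at (333,320). In the top picture the cap is at (322,172), the open port at (276,184) and the nozzle at (218,202). A monitor stands between the base and the extractor.

```bash
cat > h.py <<'E'
import cv2,numpy as np,pickle
def cal(n): return pickle.load(open(f"pics/{n}.pkl","rb"))
def K(c): return np.array([[c['fx'],0,c['cx']],[0,c['fy'],c['cy']],[0,0,1]])
def rays(c,uv):
    p=cv2.undistortPoints(np.asarray(uv,float).reshape(-1,1,2),K(c),np.array(c['distortion']))[:,0]
    return np.c_[p[:,0],-p[:,1],-np.ones(len(p))]
def p3(c,uv,z):
    r=rays(c,uv)*np.asarray(z).reshape(-1,1); W=np.linalg.inv(c['world_to_cam']); return r@W[:3,:3].T+W[:3,3]
def plane(c,uv,h):
    W=np.linalg.inv(c['world_to_cam']); r=rays(c,uv)@W[:3,:3].T; o=W[:3,3]; s=(h-o[2])/r[:,2]; return o+r*s[:,None]
def cloud(c,d):
    v,u=np.mgrid[0:400,0:640]; return p3(c,np.c_[u.ravel(),v.ravel()],d.ravel()).reshape(400,640,3)
def proj(c,P):
    q=np.c_[np.asarray(P).reshape(-1,3),np.ones(len(np.asarray(P).reshape(-1,3)))]@c['world_to_cam'].T
    return cv2.projectPoints((q[:,:3]*[1,-1,-1]).reshape(-1,1,3),np.zeros(3),np.zeros(3),K(c),np.array(c['distortion']))[0][:,0]
E
python3 - <<'E'
from h import *
np.set_printoptions(suppress=True,precision=0)
for n,pts in (("top",{'cap':(322,171),'open':(276,183),'noz':(214,199),'pink':(279,112),'reel':(226,230),'mouse':(277,238),'mon1':(285,355),'mon2':(522,203),'mon3':(400,282),'mon4':(345,318),'bench':(380,150),'pc':(500,160)}),("scene",{'cap':(309,163),'open':(303,222),'noz':(290,293),'pink':(220,187),'reel':(333,318),'mon_a':(560,165),'mon_b':(475,262)})):
    c=cal(n); d=np.load(f"pics/{n}0.npy"); C=cloud(c,d)
    for k,(u,v) in pts.items(): print(n,k,C[v,u],d[v,u])
c=cal("top");C=cloud(c,np.load("pics/top0.npy"))
# heightmap of all within region
H={}
for n in("top","scene"):
    C=cloud(cal(n),np.load(f"pics/{n}0.npy")).reshape(-1,3)
    print(n)
    for x in range(200,800,40):
        row=[]
        for y in range(500,-400,-40):
            m=(C[:,0]>x)&(C[:,0]<x+40)&(C[:,1]<y)&(C[:,1]>y-40)&(C[:,2]<1200)
            row.append(f"{C[m,2].max():4.0f}" if m.sum() else "  . ")
        print(x,' '.join(row))
E
```

```text
top cap [597.  83. 149.] 1050.3197
top open [581. 199.  85.] 1111.9227
top noz [534. 345. 138.] 1052.6389
top pink [769. 192.  83.] 1138.1113
top reel [466. 335.  33.] 1147.8899
top mouse [443. 201.  38.] 1140.6448
top mon1 [225. 157. 413.] 740.1971
top mon2 [ 481. -267.  411.] 776.9545
top mon3 [345. -43. 411.] 757.88806
top mon4 [285.  54. 410.] 751.3944
top bench [681. -79.  17.] 1192.8501
top pc [ 596. -303.  252.] 949.43567
scene cap [604.  86. 152.] 865.1138
scene open [582. 185.  87.] 868.4966
scene noz [549. 339. 106.] 770.88245
scene pink [764. 182. 120.] 871.7681
scene reel [467. 331.  14.] 839.38873
scene mon_a [232. 159. 410.] 546.4501
scene mon_b [238. 156.  87.] 824.6226
top
200  590  591  587  586    5    4    3    5  414  414  387   .    .    .     5    4    1    2    5    4   -0    2    3
240  592  594    8   13   17   17   15    7  413  414  414  415  386   .     6    6    7   24   14   14    6   75   99
280   .    .    15   32   34   25   22    7    8    8  414  415  415  409  378    4   83   44    7   11   10   43   53
320   .    .    36   37   37   24    8    7  
[... 2473 characters left out ...]
    3   56    3    4   82  116  111  119  152  117    3    4   16   16   14    4  250  254  253  251   . 
600 -224 -223    3    4    5    4   76   81   75  121  153   .     3    4    5   21    5    4  250  252  252   .    . 
640 -227 -226    5   11    3    5   73   76   76   76   76   75    3   22   26   26   26    4  247  250  248    1   . 
680 -230 -227    9   13    4    5    6    4    5    4   73   70   24   26   29   30   31   22    4    4    4   35   36
720 -230 -229    3   13    4    4    5  135  141   12   24   25   28   31   32   33   35   27    3    4    5   35   36
760 -227 -228   10   14    4    4    5  140  141   23   29   29   31   32   34   67   66   66   38   38    4    4    4
```

Run:
```python
import cv2
a=cv2.imread("pics/top0.png")[90:250,190:370]; cv2.imwrite("pics/topc.png",cv2.resize(a,None,fx=4,fy=3.7,interpolation=cv2.INTER_CUBIC)[:600])
a=cv2.imread("pics/scene0.png")[145:345,200:360]; cv2.imwrite("pics/scc.png",cv2.resize(a,None,fx=3,fy=3,interpolation=cv2.INTER_CUBIC)[:600])
```

```text
(no output)
```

View pics/scc.png

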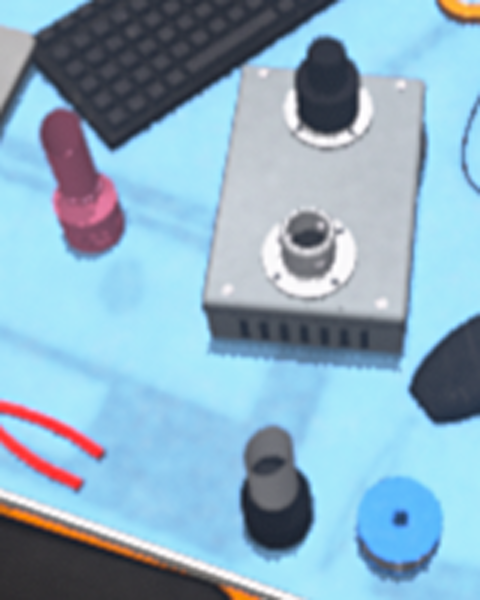

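View pics/topc.png

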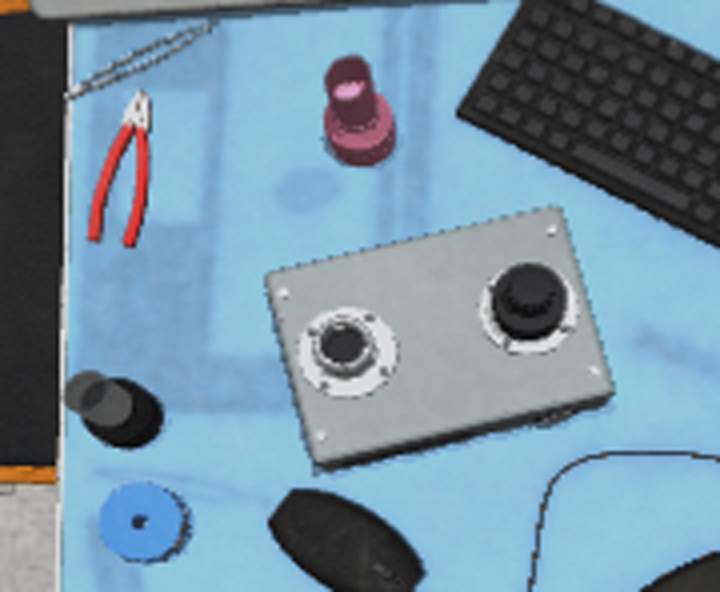

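Run:
```python
from h import *
np.set_printoptions(suppress=True,precision=1)
ct,cs=cal("top"),cal("scene")
T=lambda x,y:((x+.5)/4+190-.5,(y+.5)/3.7+90-.5)
S=lambda x,y:((x+.5)/3+200-.5,(y+.5)/3+145-.5)
print('boss top', plane(ct,T(529,290),150),plane(cs,S(326,49),150))
print('spigot top', plane(ct,T(343,344),112),plane(cs,S(309,224),112))
print('collar', plane(ct,T(349,352),78),plane(cs,S(309,254),78))
print('corners top', plane(ct,[T(266,274),T(557,207),T(613,395),T(315,471)],72))
print('noz tube', plane(cs,S(275,497),19), plane(ct,T(127,413),30))
# 3D clouds
for n in("top","scene"):
    C=cloud(cal(n),np.load(f"pics/{n}0.npy")).reshape(-1,3)
    for nm,cx,cy,lo,hi in(("boss",600,83,125,160),("noztube",540,340,75,118),("spig",580,193,100,125),("noz sl",545,340,10,40),("skirt",600,83,90,110)):
        m=(abs(C[:,0]-cx)<45)&(abs(C[:,1]-cy)<45)&(C[:,2]>lo)&(C[:,2]<hi)
        q=C[m]; print(n,nm,m.sum(),q.mean(0),np.percentile(q,2,axis=0),np.percentile(q,98,axis=0))
        # circle fit for side faces, free centre & known radius
        from scipy.optimize import least_squares
        r={"boss":14,"noztube":15,"spig":19,"noz sl":23.5,"skirt":23.5}[nm]
        f=least_squares(lambda a:np.hypot(q[:,0]-a[0],q[:,1]-a[1])-r,[cx,cy],loss='soft_l1'); print('   fit',f.x,np.median(abs(f.fun)))
```

```text
boss top [[604.   83.7 150. ]] [[607.9  79.9 150. ]]
spigot top [[576.6 198.7 112. ]] [[579.4 192.3 112. ]]
collar [[577.1 197.8  78. ]] [[578.7 197.   78. ]]
corners top [[634.2 252.   72. ]
 [680.1  62.8  72. ]
 [546.   29.1  72. ]
 [495.3 220.   72. ]]
noz tube [[549.  345.2  19. ]] [[542.9 349.4  30. ]]
top boss 122 [604.2  82.7 147.4] [592.9  69.6 127.7] [618.2  95.3 153.8]
   fit [607.4  82.4] 3.0146720893126036
top noztube 122 [544.2 354.1  95.6] [528.9 338.7  76.5] [557.1 367.7 117. ]
   fit [542.7 352.9] 1.1023253007166165
top spig 94 [576.1 198.3 109.1] [559.2 180.5 101.1] [594.  215.2 116.6]
   fit [577.2 198.7] 2.4041187401403867
top noz sl 46 [534.1 338.8  25.5] [520.2 330.1  12.3] [558.9 361.8  38.9]
   fit [543.7 354.2] 0.3103135987155099
top skirt 25 [588.7  84.4  99.8] [583.1  61.1  90.8] [601.6 105.  106.6]
   fit [606.8  82.4] 0.2228204691866651
scene boss 202 [605.9  84.4 144.1] [594.4  69.1 125.9] [619.1  93.7 152.2]
   fit [608.1  78.8] 1.495402208570984
scene noztube 265 [544.9 352.2  96.1] [529.9 338.2  76.3] [558.2 367.  116.9]
   fit [543.8 352.8] 0.9921576495301334
scene spig 176 [577.8 198.7 108.4] [560.7 180.6 100.3] [595.8 214.7 114. ]
   fit [579.  196.4] 2.4059143424978835
scene noz sl 104 [535.3 367.5  25.2] [521.3 344.4  10.7] [559.5 374.9  39.5]
   fit [544.9 351.3] 0.20824659512162746
scene skirt 108 [601.7  96.8 100.7] [584.9  79.2  90.4] [627.5 103.1 109.4]
   fit [607.9  78.9] 0.4816670915419845
```

The nozzle wanted is the one with black sleeve and grey tube at scene (291,308) / top (218,202). The one at scene (228,205) has the same shape but is pink, and the enlarged crop confirms that. The two ports come out 120 mm apart, as they should. Next I work out the approach.

```bash
cat > go.py <<'E'
import sys,numpy as np
from scipy.spatial.transform import Rotation as R
from cell import sensors
np.set_printoptions(suppress=True,precision=3)
def plan(p,yaw=None):
    """yaw = world angle of the jaw (tool y) axis, tool x down"""
    o=sensors.get_obs(); A=R.from_quat(o['tool_rot']); 
    d=A.inv().apply(np.array(p)-o['ee_pos'])/10
    print('t',round(o['time'],2),'pos',o['ee_pos'],'j',o['joints'],'F',o['contact_force'],'w',o['gripper_width'])
    y=A.apply([0,1,0]); x=A.apply([1,0,0]); print('toolx',x,'jaw yaw',np.degrees(np.arctan2(y[1],y[0])))
    rv=None
    if yaw is not None:
        best=None
        for a in (yaw,yaw+180):
            a=np.radians(a); X=np.array([0,0,-1.]);Y=np.array([np.cos(a),np.sin(a),0]);Z=np.cross(X,Y)
            v=(A.inv()*R.from_matrix(np.c_[X,Y,Z])).as_rotvec()
            if best is None or np.linalg.norm(v)<np.linalg.norm(best): best=v
        rv=best
    print('shift cm',d,'rotvec',rv)
a=[float(v) for v in sys.argv[1:]]
plan(a[:3],a[3] if len(a)>3 else None)
E
python3 go.py 606.5 81.5 250 -13.9; python3 go.py 606.5 81.5 250 76;  python3 go.py 606.5 81.5 250
```

```text
t 0.1 pos [207.515 481.886 249.7  ] j [ 1.018  0.343  1.525  0.     1.275 -0.146] F [0.46  0.021 0.62 ] w 1.0003860106150326
toolx [-0.001 -0.001 -1.   ] jaw yaw 66.69281098204661
shift cm [ -0.012 -20.985  52.484] rotvec [1.407 0.001 0.001]
t 0.1 pos [207.515 481.886 249.7  ] j [ 1.018  0.343  1.525  0.     1.275 -0.146] F [0.46  0.021 0.62 ] w 1.0003860106150326
toolx [-0.001 -0.001 -1.   ] jaw yaw 66.69281098204661
shift cm [ -0.012 -20.985  52.484] rotvec [-0.162 -0.     0.001]
t 0.1 pos [207.515 481.886 249.7  ] j [ 1.018  0.343  1.525  0.     1.275 -0.146] F [0.46  0.021 0.62 ] w 1.0003860106150326
toolx [-0.001 -0.001 -1.   ] jaw yaw 66.69281098204661
shift cm [ -0.012 -20.985  52.484] rotvec None
```

Call:
{"op": "apply_moves", "data": {"steps": [{"y": -1,"z": 2.5,"jaw": 8.5},{"y": -3,"z": 7.5},{"y": -5.2,"z": 13},{"y": -7.4,"z": 18.5},{"y": -9.6,"z": 24}], "force": 60}}

```text
$.steps[0]: bad value
```

Call:
{"op": "apply_moves", "data": {"steps": [{"y": -2.2,"z": 5.5},{"y": -4.4,"z": 11},{"y": -6.6,"z": 16.5},{"y": -8.8,"z": 22},{"y": -10.4,"z": 26}]}}

```text
$.steps[0]: bad value
```

```bash
python3 go.py 606.5 81.5 250
python3 - <<'E'
from cell import sensors, viewer
import cv2,pickle,numpy as np
for n in("scene","wrist"):
    c=viewer.get_calibration(n)
    p,d=viewer.grab_frame(n); cv2.imwrite(f"pics/{n}1.png",p[:,:,::-1]); np.save(f"pics/{n}1.npy",d); pickle.dump(c,open(f"pics/{n}1.pkl","wb"))
E
```

```text
t 0.1 pos [207.515 481.886 249.7  ] j [ 1.018  0.343  1.525  0.     1.275 -0.146] F [0.46  0.021 0.62 ] w 1.0003860106150326
toolx [-0.001 -0.001 -1.   ] jaw yaw 66.69281098204661
shift cm [ -0.012 -20.985  52.484] rotvec None
```

Call:
{"op": "apply_moves", "data": {"steps": [{"ax": 0,"ay": 0,"az": 0,"x": 0,"y": -1,"z": 2.5,"jaw": 8.5},{"ax": 0,"ay": 0,"az": 0,"x": 0,"y": -3,"z": 7.5,"jaw": 8.5},{"ax": 0,"ay": 0,"az": 0,"x": 0,"y": -5.2,"z": 13,"jaw": 8.5},{"ax": 0,"ay": 0,"az": 0,"x": 0,"y": -7.4,"z": 18.5,"jaw": 8.5},{"ax": 0,"ay": 0,"az": 0,"x": 0,"y": -9.6,"z": 24,"jaw": 8.5}], "force": 60}}

```text
time: 0.82
ee_pos: [391.2, 297.6, 250.3]
tool_rot: [0.143, 0.693, -0.143, 0.693]
contact_force: [0.7, 0.8, -0.3]
gripper_width: 0.994
```

Call:
{"op": "apply_moves", "data": {"steps": [{"ax": 0,"ay": 0,"az": 0,"x": 0,"y": -2.2,"z": 5.5,"jaw": 8.5},{"ax": 0,"ay": 0,"az": 0,"x": 0,"y": -4.4,"z": 11,"jaw": 8.5},{"ax": 0,"ay": 0,"az": 0,"x": 0,"y": -6.6,"z": 16.5,"jaw": 8.5},{"ax": 0,"ay": 0,"az": 0,"x": 0,"y": -8.8,"z": 22,"jaw": 8.5},{"ax": 0,"ay": 0,"az": 0,"x": 0,"y": -9.6,"z": 24,"jaw": 8.5}]}}

```text
time: 1.45
ee_pos: [574.2, 113.2, 249.6]
tool_rot: [0.144, 0.692, -0.144, 0.692]
contact_force: [-0.4, -0.3, -0.7]
gripper_width: 0.997
```

```bash
python3 go.py 606.5 81.5 250
python3 - <<'E'
from cell import sensors, viewer
import cv2,pickle,numpy as np
for n in("scene","wrist"):
    c=viewer.get_calibration(n)
    p,d=viewer.grab_frame(n); cv2.imwrite(f"pics/{n}1.png",p[:,:,::-1]); np.save(f"pics/{n}1.npy",d); pickle.dump(c,open(f"pics/{n}1.pkl","wb"))
E
```

```text
t 1.45 pos [574.225 113.244 249.61 ] j [ 0.064  0.454  1.352 -0.     1.336 -1.097] F [-0.415 -0.266 -0.688] w 0.9969287349755183
toolx [-0. -0. -1.] jaw yaw 66.51006716545412
shift cm [-0.039 -1.625  4.225] rotvec None
```

View pics/scene1.png

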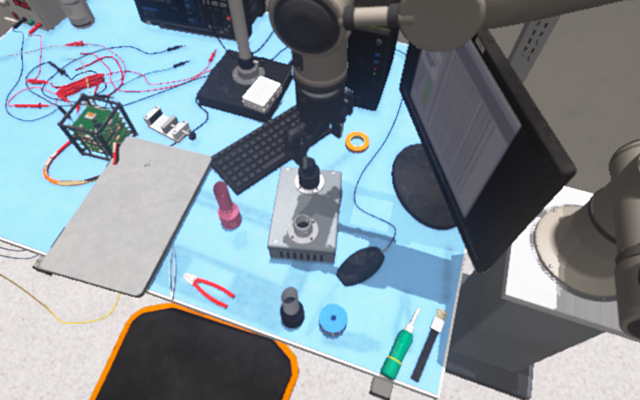

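View pics/wrist1.png

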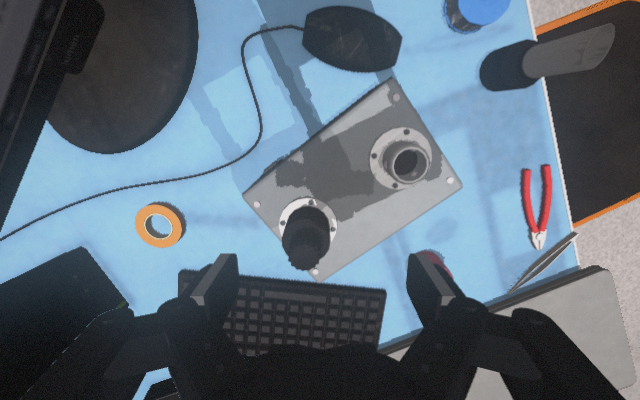

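The arm passes well above the monitor. The wrist picture shows the cap boss at about (303,255), the open spigot rim at (407,161) and the nozzle at (548,58). I'll cross-check the positions from this view.

Run:
```python
import cv2
a=cv2.imread("pics/wrist1.png")[120:290,230:470]; cv2.imwrite("pics/wc.png",cv2.resize(a,None,fx=3,fy=3,interpolation=cv2.INTER_CUBIC))
from h import *
from scipy.optimize import least_squares
np.set_printoptions(suppress=True,precision=1)
c=cal("wrist1");C=cloud(c,np.load("pics/wrist1.npy")).reshape(-1,3)
for nm,cx,cy,lo,hi,r in(("boss",606,82,120,148,14),("skirt",606,82,85,110,23.5),("spig",578,198,88,104,19),("noztube",544,353,75,118,15),("noz sl",544,353,10,40,23.5)):
    q=C[(np.hypot(C[:,0]-cx,C[:,1]-cy)<38)&(C[:,2]>lo)&(C[:,2]<hi)]
    f=least_squares(lambda a:np.hypot(q[:,0]-a[0],q[:,1]-a[1])-r,[cx,cy],loss='soft_l1'); print(nm,len(q),f.x,np.median(abs(f.fun)))
q=C[(np.hypot(C[:,0]-606,C[:,1]-82)<20)&(C[:,2]>140)&(C[:,2]<165)];print(np.median(q,0),len(q))
m=(np.hypot(C[:,0]-590,C[:,1]-140)<15);print('case top',np.median(C[m],0))
```

```text
boss 492 [608.6  79.5] 0.5929712405724992
skirt 348 [608.4  79.6] 0.1442185862515295
spig 419 [576.3 193.9] 2.0361501554123578
noztube 1686 [545.7 350. ] 0.38885748769733386
noz sl 616 [545.8 351.6] 0.31271763845732714
[605.8  81.  148.8] 823
case top [590.6 149.4 260.5]
```

View pics/wc.png

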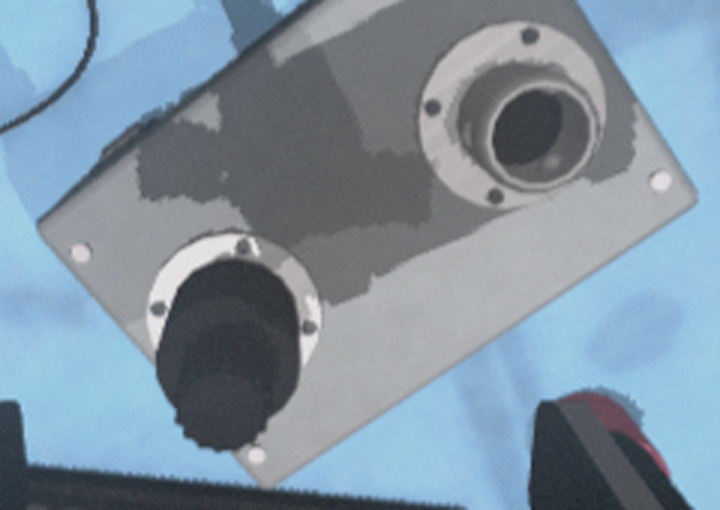

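```bash
python3 - <<'E'
from h import *
np.set_printoptions(suppress=True,precision=1)
c=cal("wrist1")
S=lambda x,y:((x+.5)/3+230-.5,(y+.5)/3+120-.5)
print('rim',plane(c,S(545,134),112),'collar',plane(c,S(512,116),78),'capcollar',plane(c,S(236,318),78),'boss top',plane(c,S(222,412),150))
E
python3 go.py 607.5 80.5 190
```

```text
rim [[579.  197.6 112. ]] collar [[578.4 196.5  78. ]] capcollar [[608.1  80.8  78. ]] boss top [[607.5  80.4 150. ]]
t 1.55 pos [573.509 114.265 249.568] j [ 0.066  0.453  1.353 -0.     1.336 -1.096] F [0.689 0.591 0.4  ] w 0.9947342675935682
toolx [-0.001 -0.    -1.   ] jaw yaw 66.53413174701518
shift cm [ 5.955 -1.741  4.466] rotvec None
```

Call:
{"op": "apply_moves", "data": {"steps": [{"ax": 0,"ay": 0,"az": 0,"x": 0,"y": -1.75,"z": 4.45,"jaw": 8.5},{"ax": 0,"ay": 0,"az": 0,"x": 4,"y": -1.75,"z": 4.45,"jaw": 8.5},{"ax": 0,"ay": 0,"az": 0,"x": 8,"y": -1.75,"z": 4.45,"jaw": 8.5},{"ax": 0,"ay": 0,"az": 0,"x": 10.8,"y": -1.75,"z": 4.45,"jaw": 8.5},{"ax": 0,"ay": 0,"az": 0,"x": 10.8,"y": -1.75,"z": 4.45,"jaw": 8.5}]}}

```text
time: 2.17
ee_pos: [604.3, 83.7, 140.3]
tool_rot: [0.142, 0.695, -0.143, 0.691]
contact_force: [-0.9, -0.1, 0.1]
gripper_width: 0.993
```

```bash
python3 go.py 607.7 80.4 141
python3 - <<'E'
from cell import viewer
import cv2
p,d=viewer.grab_frame("wrist"); cv2.imwrite("pics/wrist2.png",p[:,:,::-1])
E
```

```text
t 2.17 pos [604.315  83.741 140.345] j [ 0.012  0.598  1.421  0.     1.128 -1.154] F [-0.862 -0.095  0.147] w 0.9934337529769754
toolx [-0.005  0.    -1.   ] jaw yaw 66.78134819039819
shift cm [-0.067 -0.174  0.442] rotvec None
```

View pics/wrist2.png

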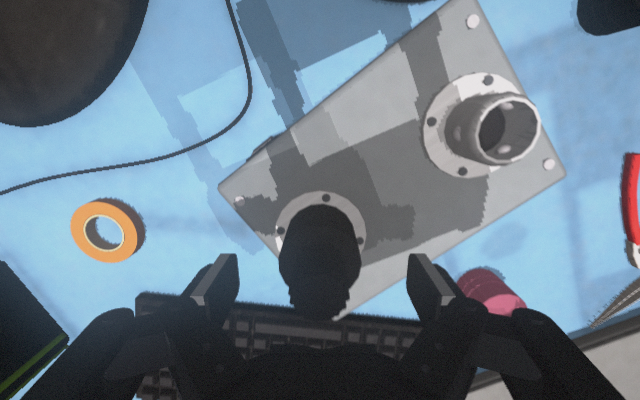

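Call:
{"op": "apply_moves", "data": {"steps": [{"ax": 0,"ay": 0,"az": 0,"x": 0,"y": 0,"z": 0,"jaw": 8.5},{"ax": 0,"ay": 0,"az": 0,"x": 0,"y": 0,"z": 0,"jaw": 8.5}]}}

```text
time: 2.48
ee_pos: [607.1, 82.6, 143.9]
tool_rot: [0.143, 0.692, -0.142, 0.693]
contact_force: [-0.2, -0.9, -1.1]
gripper_width: 0.994
```

```bash
python3 go.py 607.7 80.4 141
```

```text
t 2.48 pos [607.111  82.557 143.935] j [ 0.01   0.594  1.417  0.     1.128 -1.154] F [-0.161 -0.944 -1.064] w 0.9943979097381506
toolx [ 0.003  0.    -1.   ] jaw yaw 66.70704485519812
shift cm [ 0.294 -0.175  0.139] rotvec None
```

Call:
{"op": "apply_moves", "data": {"steps": [{"ax": 0,"ay": 0,"az": 0,"x": 0.25,"y": -0.17,"z": 0.14,"jaw": 8.5},{"ax": 0,"ay": 0,"az": 0,"x": 0.25,"y": -0.17,"z": 0.14,"jaw": 5},{"ax": 0,"ay": 0,"az": 0,"x": 0.25,"y": -0.17,"z": 0.14,"jaw": 2},{"ax": 0,"ay": 0,"az": 0,"x": 0.25,"y": -0.17,"z": 0.14,"jaw": 2},{"ax": 0,"ay": 0,"az": 0,"x": 0.25,"y": -0.17,"z": 0.14,"jaw": 2}], "force": 60}}

```text
time: 3.1
ee_pos: [607.3, 80.2, 140.0]
tool_rot: [0.143, 0.692, -0.143, 0.693]
contact_force: [-0.1, -0.0, 1.6]
gripper_width: 0.286
```

Call:
{"op": "apply_moves", "data": {"steps": [{"ax": 0,"ay": 0,"az": 0,"x": 0,"y": 0,"z": 0,"jaw": 2},{"ax": 0,"ay": 0,"az": 0,"x": 0,"y": 0,"z": 0,"jaw": 2}]}}

```text
time: 3.35
ee_pos: [607.3, 80.2, 140.0]
tool_rot: [0.143, 0.692, -0.143, 0.693]
contact_force: [-0.8, -0.0, 2.0]
gripper_width: 0.281
```

```bash
python3 go.py 607.7 80.4 141
python3 - <<'E'
from cell import viewer
import cv2
p,d=viewer.grab_frame("wrist"); cv2.imwrite("pics/wrist3.png",p[:,:,::-1])
E
```

```text
t 3.35 pos [607.26   80.171 140.011] j [ 0.006  0.599  1.419  0.     1.122 -1.158] F [-0.842 -0.038  2.032] w 0.2808431189360678
toolx [ 0.  0. -1.] jaw yaw 66.69298171326363
shift cm [-0.099  0.038  0.031] rotvec None
```

View pics/wrist3.png

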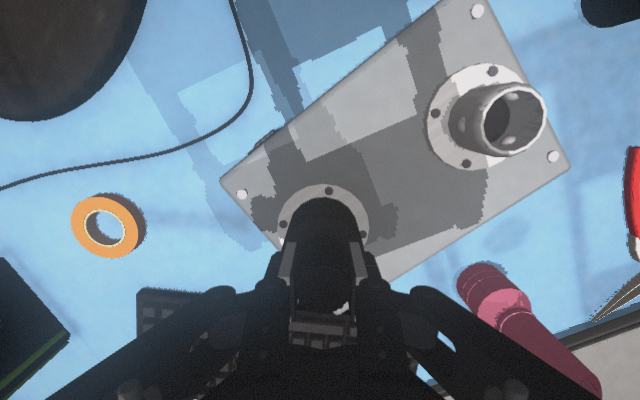

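Call:
{"op": "apply_moves", "data": {"steps": [{"ax": 0,"ay": 0,"az": 0,"x": -0.4,"y": 0,"z": 0,"jaw": 2},{"ax": 0,"ay": 0,"az": 0,"x": -1,"y": 0,"z": 0,"jaw": 2},{"ax": 0,"ay": 0,"az": 0,"x": -1.6,"y": 0,"z": 0,"jaw": 2},{"ax": 0,"ay": 0,"az": 0,"x": -2.2,"y": 0,"z": 0,"jaw": 2},{"ax": 0,"ay": 0,"az": 0,"x": -2.8,"y": 0,"z": 0,"jaw": 2}]}}

```text
time: 4.03
ee_pos: [607.6, 80.0, 169.2]
tool_rot: [0.143, 0.692, -0.143, 0.693]
contact_force: [-0.1, -0.6, -0.7]
gripper_width: 0.287
```

Call:
{"op": "apply_moves", "data": {"steps": [{"ax": 0,"ay": 0,"az": 0,"x": -1.5,"y": 0,"z": 0,"jaw": 2},{"ax": 0,"ay": 0,"az": 0,"x": -3,"y": 0,"z": 0,"jaw": 2},{"ax": 0,"ay": 0,"az": 0,"x": -4,"y": 0,"z": 0,"jaw": 2},{"ax": 0,"ay": 0,"az": 0,"x": -4,"y": 0,"z": 0,"jaw": 2}]}}

```text
time: 4.53
ee_pos: [607.6, 80.2, 209.0]
tool_rot: [0.143, 0.692, -0.143, 0.693]
contact_force: [0.4, 0.4, -0.9]
gripper_width: 0.282
```

```bash
cat > snap.py <<'E'
import sys,cv2,pickle,numpy as np
from cell import viewer
for n in sys.argv[2:]:
    c=viewer.get_calibration(n);p,d=viewer.grab_frame(n);k=n+sys.argv[1]
    cv2.imwrite(f"pics/{k}.png",p[:,:,::-1]);np.save(f"pics/{k}.npy",d);pickle.dump(c,open(f"pics/{k}.pkl","wb"))
E
python3 go.py 578.4 197 210;python3 snap.py 4 wrist scene
```

```text
t 4.53 pos [607.592  80.161 209.044] j [ 0.006  0.534  1.332  0.     1.273 -1.158] F [ 0.4    0.43  -0.859] w 0.2817980853764028
toolx [ 0.002  0.    -1.   ] jaw yaw 66.69585795169868
shift cm [-0.101  9.576 -7.303] rotvec None
```

View pics/wrist4.png

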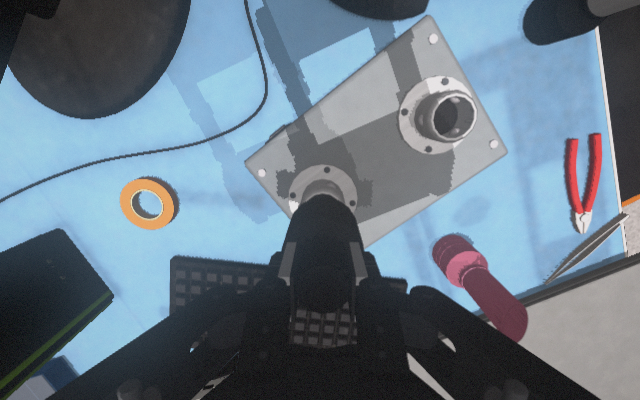

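View pics/scene4.png

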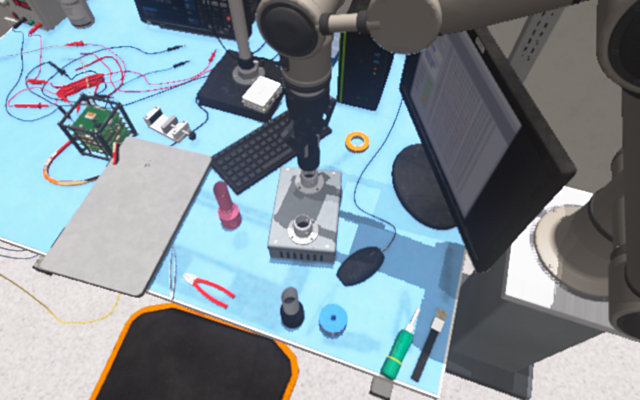

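Run:
```python
import cv2
a=cv2.imread("pics/wrist4.png")[60:330,240:510]; cv2.imwrite("pics/w4c.png",cv2.resize(a,(800,800),interpolation=cv2.INTER_CUBIC)[:600])
from h import *
from scipy.optimize import least_squares
np.set_printoptions(suppress=True,precision=1)
for k in("wrist4","scene4"):
  c=cal(k);C=cloud(c,np.load(f"pics/{k}.npy")).reshape(-1,3)
  for lo,hi in((150,160),(160,170),(170,185)):
    q=C[(np.hypot(C[:,0]-607,C[:,1]-80)<35)&(C[:,2]>lo)&(C[:,2]<hi)]
    f=least_squares(lambda a:np.hypot(q[:,0]-a[0],q[:,1]-a[1])-23.5,[607,80],loss='soft_l1'); print(k,lo,len(q),f.x,np.median(abs(f.fun)))
  q=C[(np.hypot(C[:,0]-607,C[:,1]-80)<35)&(C[:,2]>115)]; print('zmin',np.percentile(q[:,2],[0.5,2,5]))
  q=C[(np.hypot(C[:,0]-578,C[:,1]-197)<26)&(C[:,2]>104)&(C[:,2]<120)]; print(len(q),np.median(q,0),q.min(0),q.max(0))
```

```text
wrist4 150 283 [609.   79.4] 0.13328715499456578
wrist4 160 310 [608.9  79.3] 0.14263786532679212
wrist4 170 613 [608.9  79.3] 0.14718020646755647
zmin [152.5 166.2 185.3]
1035 [577.5 194.2 109.5] [560.4 177.1 104. ] [598.2 214.6 113.2]
scene4 150 70 [608.1  79.2] 0.5209310850679962
scene4 160 68 [608.  79.] 0.3341557463027076
scene4 170 113 [608.2  78.9] 0.5622403836107708
zmin [148.7 151.7 158.9]
143 [578.3 200.3 110.3] [559.6 179.4 104.2] [597.4 215.  115.2]
```

View pics/w4c.png

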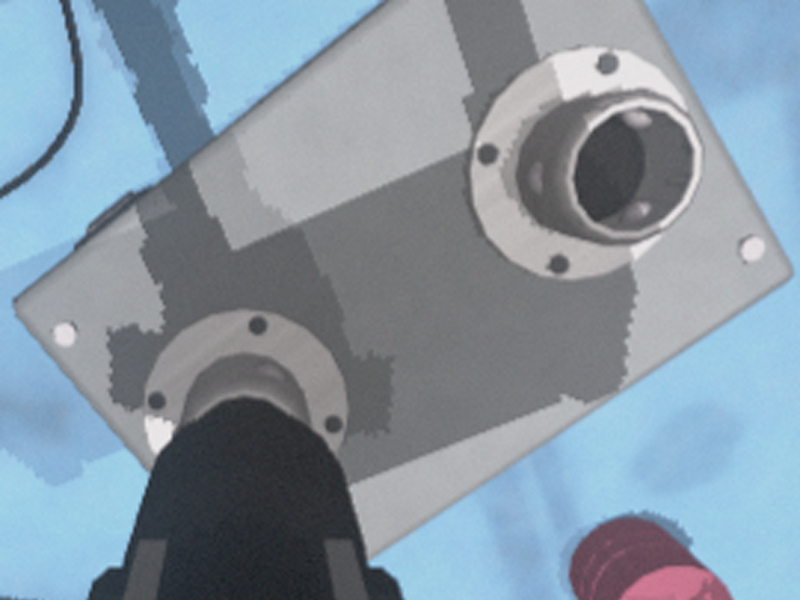

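Call:
{"op": "apply_moves", "data": {"steps": [{"ax": 0,"ay": 0,"az": 0,"x": 0,"y": 3.2,"z": -2.4,"jaw": 2},{"ax": 0,"ay": 0,"az": 0,"x": 0,"y": 6.4,"z": -4.8,"jaw": 2},{"ax": 0,"ay": 0,"az": 0,"x": 0,"y": 9.54,"z": -7.28,"jaw": 2},{"ax": 0,"ay": 0,"az": 0,"x": 0,"y": 9.54,"z": -7.28,"jaw": 2},{"ax": 0,"ay": 0,"az": 0,"x": 0,"y": 9.54,"z": -7.28,"jaw": 2}]}}

```text
time: 5.25
ee_pos: [577.9, 196.2, 207.2]
tool_rot: [0.142, 0.693, -0.143, 0.692]
contact_force: [0.1, 0.2, -0.1]
gripper_width: 0.278
```

```bash
python3 go.py 578.5 196.6 180;python3 snap.py 5 wrist scene
python3 - <<'E'
import cv2
a=cv2.imread("pics/wrist5.png")[120:320,190:470]; a=cv2.resize(a,None,fx=2.8,fy=2.8,interpolation=cv2.INTER_CUBIC);cv2.imwrite("pics/w5c.png",a)
a=cv2.imread("pics/scene5.png")[130:280,240:400]; a=cv2.resize(a,None,fx=4,fy=4,interpolation=cv2.INTER_CUBIC);cv2.imwrite("pics/s5c.png",a)
E
```

```text
t 5.25 pos [577.919 196.172 207.245] j [ 0.202  0.533  1.34  -0.     1.27  -0.962] F [ 0.124  0.249 -0.084] w 0.2784441590939917
toolx [-0.001 -0.001 -1.   ] jaw yaw 66.71167821361011
shift cm [2.724 0.065 0.038] rotvec None
```

View pics/w5c.png

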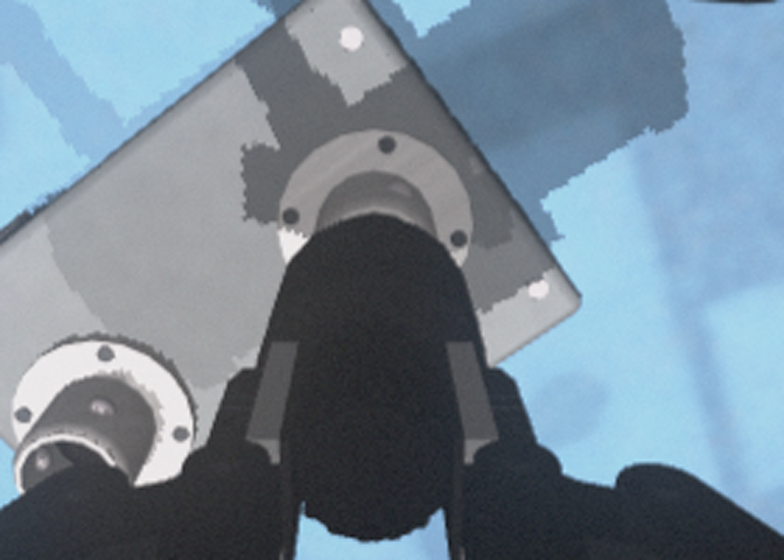

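View pics/s5c.png

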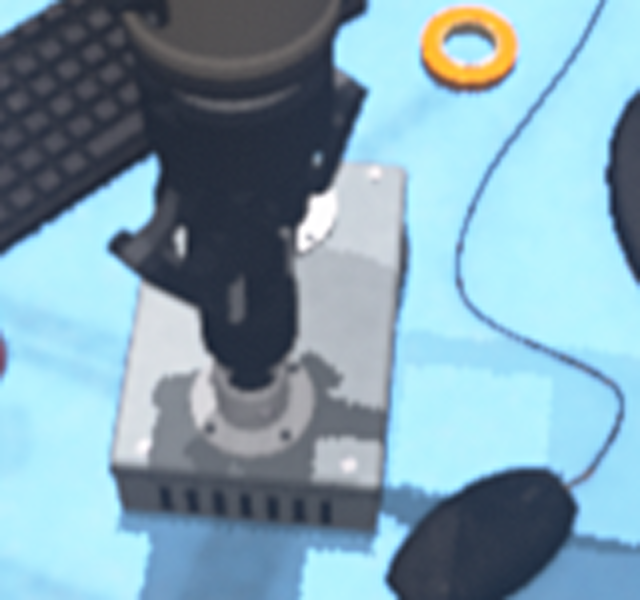

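Call:
{"op": "apply_moves", "data": {"steps": [{"ax": 0,"ay": 0,"az": 0,"x": 1.5,"y": 0.08,"z": 0.05,"jaw": 2},{"ax": 0,"ay": 0,"az": 0,"x": 2.8,"y": 0.08,"z": 0.05,"jaw": 2},{"ax": 0,"ay": 0,"az": 0,"x": 3.2,"y": 0.08,"z": 0.05,"jaw": 2},{"ax": 0,"ay": 0,"az": 0,"x": 3.6,"y": 0.08,"z": 0.05,"jaw": 2},{"ax": 0,"ay": 0,"az": 0,"x": 3.9,"y": 0.08,"z": 0.05,"jaw": 2}]}}

```text
time: 5.98
ee_pos: [578.9, 197.1, 168.7]
tool_rot: [0.143, 0.692, -0.143, 0.693]
contact_force: [0.0, 0.2, 0.2]
gripper_width: 0.283
```

Call:
{"op": "apply_moves", "data": {"steps": [{"ax": 0,"ay": 0,"az": 0,"x": 0,"y": 0,"z": 0,"jaw": 2}]}}

```text
time: 6.1
ee_pos: [578.8, 197.1, 168.8]
tool_rot: [0.143, 0.693, -0.143, 0.693]
contact_force: [0.2, 0.2, -0.9]
gripper_width: 0.286
```

```bash
python3 go.py 578.5 196.6 140
```

```text
t 6.1 pos [578.8   197.138 168.813] j [ 0.203  0.569  1.389  0.     1.184 -0.961] F [ 0.171  0.237 -0.865] w 0.2856818327315331
toolx [ 0.  0. -1.] jaw yaw 66.69547628444998
shift cm [ 2.881 -0.062 -0.006] rotvec None
```

Call:
{"op": "apply_moves", "data": {"steps": [{"ax": 0,"ay": 0,"az": 0,"x": 0.3,"y": -0.03,"z": 0,"jaw": 2},{"ax": 0,"ay": 0,"az": 0,"x": 0.6,"y": -0.03,"z": 0,"jaw": 2},{"ax": 0,"ay": 0,"az": 0,"x": 0.9,"y": -0.03,"z": 0,"jaw": 2},{"ax": 0,"ay": 0,"az": 0,"x": 1.2,"y": -0.03,"z": 0,"jaw": 2}]}}

```text
time: 6.6
ee_pos: [578.7, 196.9, 157.4]
tool_rot: [0.143, 0.692, -0.143, 0.693]
contact_force: [-1.4, -0.2, 6.0]
gripper_width: 0.282
```

Call:
{"op": "apply_moves", "data": {"steps": [{"ax": 0,"ay": 0,"az": 0,"x": 0.4,"y": 0,"z": 0,"jaw": 2},{"ax": 0,"ay": 0,"az": 0,"x": 0.8,"y": 0,"z": 0,"jaw": 2},{"ax": 0,"ay": 0,"az": 0,"x": 1.2,"y": 0,"z": 0,"jaw": 2},{"ax": 0,"ay": 0,"az": 0,"x": 1.4,"y": 0,"z": 0,"jaw": 2}]}}

```text
time: 7.1
ee_pos: [578.4, 196.9, 142.9]
tool_rot: [0.143, 0.693, -0.143, 0.692]
contact_force: [-0.5, 0.5, -0.3]
gripper_width: 0.283
```

Call:
{"op": "apply_moves", "data": {"steps": [{"ax": 0,"ay": 0,"az": 0,"x": 0.2,"y": 0,"z": 0,"jaw": 2},{"ax": 0,"ay": 0,"az": 0,"x": 0.35,"y": 0,"z": 0,"jaw": 2},{"ax": 0,"ay": 0,"az": 0,"x": 0.35,"y": 0,"z": 0,"jaw": 2}]}}

```text
time: 7.48
ee_pos: [578.8, 196.8, 139.9]
tool_rot: [0.143, 0.692, -0.143, 0.693]
contact_force: [-2.8, 0.6, 5.1]
gripper_width: 0.281
```

Call:
{"op": "apply_moves", "data": {"steps": [{"ax": 0,"ay": 0,"az": 0,"x": 0.15,"y": 0,"z": 0,"jaw": 2},{"ax": 0,"ay": 0,"az": 0,"x": 0.25,"y": 0,"z": 0,"jaw": 2}]}}

```text
time: 7.72
ee_pos: [579.0, 196.9, 139.8]
tool_rot: [0.143, 0.692, -0.142, 0.693]
contact_force: [-8.8, -1.9, 22.6]
gripper_width: 0.285
```

The push met a hard stop at 22 N with the TCP at its original home height, so the cap is seated. Releasing it.

Call:
{"op": "apply_moves", "data": {"steps": [{"ax": 0,"ay": 0,"az": 0,"x": -0.3,"y": 0,"z": 0,"jaw": 2},{"ax": 0,"ay": 0,"az": 0,"x": -0.3,"y": 0,"z": 0,"jaw": 8.5},{"ax": 0,"ay": 0,"az": 0,"x": -0.3,"y": 0,"z": 0,"jaw": 8.5},{"ax": 0,"ay": 0,"az": 0,"x": -0.3,"y": 0,"z": 0,"jaw": 8.5},{"ax": 0,"ay": 0,"az": 0,"x": -0.3,"y": 0,"z": 0,"jaw": 8.5}]}}

```text
time: 8.35
ee_pos: [578.7, 196.8, 139.5]
tool_rot: [0.143, 0.693, -0.143, 0.692]
contact_force: [-0.2, 0.0, 0.2]
gripper_width: 0.996
```

Call:
{"op": "apply_moves", "data": {"steps": [{"ax": 0,"ay": 0,"az": 0,"x": -1.5,"y": 0,"z": 0,"jaw": 8.5},{"ax": 0,"ay": 0,"az": 0,"x": -4,"y": 0,"z": 0,"jaw": 8.5},{"ax": 0,"ay": 0,"az": 0,"x": -7.5,"y": 0,"z": 0,"jaw": 8.5},{"ax": 0,"ay": 0,"az": 0,"x": -10,"y": 0,"z": 0,"jaw": 8.5}]}}

```text
time: 8.85
ee_pos: [579.1, 196.9, 242.8]
tool_rot: [0.143, 0.692, -0.142, 0.694]
contact_force: [-0.0, -0.3, 0.5]
gripper_width: 0.994
```

```bash
python3 go.py 545 351 210; python3 snap.py 6 wrist scene
python3 - <<'E'
import cv2
a=cv2.imread("pics/scene6.png")[120:345,200:400]; a=cv2.resize(a,None,fx=2.6,fy=2.6,interpolation=cv2.INTER_CUBIC);cv2.imwrite("pics/s6c.png",a)
E
```

```text
t 8.85 pos [579.143 196.929 242.757] j [ 0.203  0.507  1.284  0.     1.348 -0.962] F [-0.032 -0.319  0.51 ] w 0.9944587602665462
toolx [ 0.003  0.001 -1.   ] jaw yaw 66.69583674849636
shift cm [ 3.276 12.794 -9.239] rotvec None
```

View pics/wrist6.png

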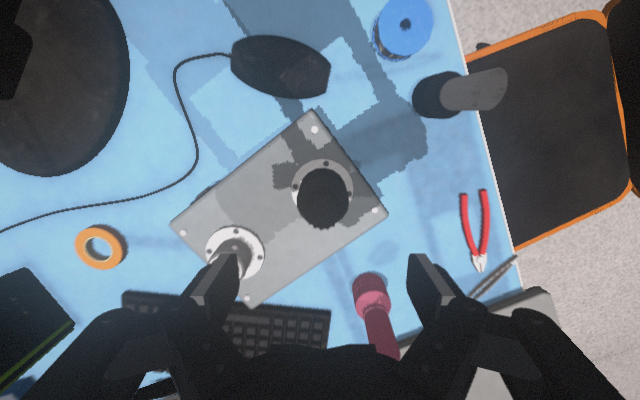

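View pics/s6c.png

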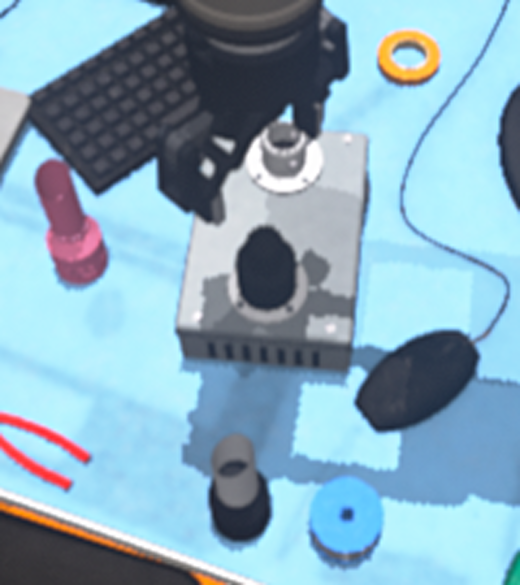

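The cap sits upright on the near port with its rim at the collar. Wrist picture: nozzle sleeve at (437,95), freed spigot at (233,255). I'll check the cap height and fit the nozzle position.

```bash
cat > fit.py <<'E'
import sys
from h import *
from scipy.optimize import least_squares
np.set_printoptions(suppress=True,precision=1)
for k in sys.argv[1:]:
  c=cal(k);C=cloud(c,np.load(f"pics/{k}.npy")).reshape(-1,3)
  for nm,cx,cy,lo,hi,r in(("capskirt B",578,197,82,110,23.5),("spigA",607,80,84,106,19),("noztube",545,351,75,115,15),("noz sl",545,351,8,40,23.5)):
    q=C[(np.hypot(C[:,0]-cx,C[:,1]-cy)<38)&(C[:,2]>lo)&(C[:,2]<hi)]
    if len(q)<20: continue
    f=least_squares(lambda a:np.hypot(q[:,0]-a[0],q[:,1]-a[1])-r,[cx,cy],loss='soft_l1'); print(k,nm,len(q),f.x,np.median(abs(f.fun)))
  for nm,cx,cy in(("B",578,197),("A",607,80),("noz",545,351)):
    q=C[(np.hypot(C[:,0]-cx,C[:,1]-cy)<13)&(C[:,2]<175)]; print('top',nm,np.percentile(q[:,2],[50,90,98]) if len(q) else None)
E
python3 fit.py wrist6 scene6
```

```text
wrist6 capskirt B 240 [580.1 196.4] 0.11674479152252992
wrist6 spigA 422 [608.1  79.6] 0.2741170369337578
wrist6 noztube 1162 [545.2 350.3] 0.6913437451442732
wrist6 noz sl 360 [545.5 351.3] 0.1695984449571757
top B [148.8 149.8 150.4]
top A [83.7 92.8 94.6]
top noz [124.2 134.1 137.2]
scene6 capskirt B 143 [579.5 196. ] 0.3362114531305025
scene6 spigA 192 [606.8  82.3] 2.3069933206150157
scene6 noztube 246 [543.7 352.8] 1.0275176860626756
scene6 noz sl 106 [544.8 351.4] 0.25330543213751966
top B [148.9 151.6 152.2]
top A [ 86.2  97.9 106.7]
top noz [ 86.8 124.  132.9]
```

```bash
python3 go.py 544.5 351.3 200
```

```text
t 8.95 pos [580.162 197.162 244.223] j [ 0.203  0.505  1.283  0.     1.346 -0.962] F [-0.333  0.567  0.452] w 0.996203337173165
toolx [ 0.008  0.002 -1.   ] jaw yaw 66.69734357265534
shift cm [ 4.42  12.726 -9.401] rotvec None
```

Call:
{"op": "apply_moves", "data": {"steps": [{"ax": 0,"ay": 0,"az": 0,"x": 0,"y": 3.6,"z": -2.6,"jaw": 8.5},{"ax": 0,"ay": 0,"az": 0,"x": 0,"y": 7.8,"z": -5.6,"jaw": 8.5},{"ax": 0,"ay": 0,"az": 0,"x": 2,"y": 12.8,"z": -9.3,"jaw": 8.5},{"ax": 0,"ay": 0,"az": 0,"x": 4,"y": 12.8,"z": -9.3,"jaw": 8.5},{"ax": 0,"ay": 0,"az": 0,"x": 4,"y": 12.8,"z": -9.3,"jaw": 8.5}]}}

```text
time: 9.57
ee_pos: [542.4, 351.3, 197.3]
tool_rot: [0.141, 0.694, -0.143, 0.691]
contact_force: [-0.2, -0.2, 0.3]
gripper_width: 0.995
```

Call:
{"op": "apply_moves", "data": {"steps": [{"ax": 0,"ay": 0,"az": 0,"x": 0,"y": 0,"z": 0,"jaw": 8.5},{"ax": 0,"ay": 0,"az": 0,"x": 0,"y": 0,"z": 0,"jaw": 8.5}]}}

```text
time: 9.82
ee_pos: [544.7, 350.5, 201.0]
tool_rot: [0.144, 0.692, -0.143, 0.693]
contact_force: [0.5, -0.4, -0.4]
gripper_width: 0.995
```

```bash
python3 go.py 544.5 351.3 98; python3 snap.py 7 wrist scene; python3 fit.py wrist7
```

```text
t 9.82 pos [544.746 350.494 200.986] j [ 0.454  0.606  1.228 -0.     1.306 -0.709] F [ 0.504 -0.397 -0.437] w 0.9953581020820068
toolx [ 0.002  0.001 -1.   ] jaw yaw 66.61354782625523
shift cm [10.299  0.049 -0.068] rotvec None
wrist7 capskirt B 364 [580.1 196.3] 0.25381460788261023
wrist7 noztube 1074 [544.2 351.1] 0.933342964818741
wrist7 noz sl 200 [545.8 350.8] 0.12645350293038327
top B None
top A None
top noz [ 84.7  85.6 109.1]
```

View pics/wrist7.png

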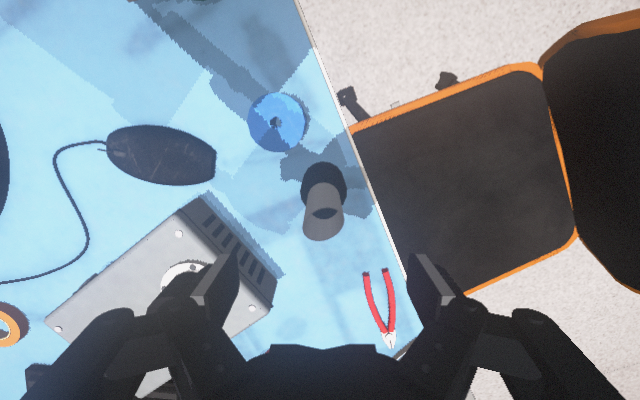

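Call:
{"op": "apply_moves", "data": {"steps": [{"ax": 0,"ay": 0,"az": 0,"x": 2.5,"y": 0.02,"z": -0.02,"jaw": 8.5},{"ax": 0,"ay": 0,"az": 0,"x": 6,"y": 0.02,"z": -0.02,"jaw": 8.5},{"ax": 0,"ay": 0,"az": 0,"x": 9,"y": 0.02,"z": -0.02,"jaw": 8.5},{"ax": 0,"ay": 0,"az": 0,"x": 10.2,"y": 0.02,"z": -0.02,"jaw": 8.5},{"ax": 0,"ay": 0,"az": 0,"x": 10.2,"y": 0.02,"z": -0.02,"jaw": 8.5}]}}

```text
time: 10.55
ee_pos: [543.9, 351.2, 97.8]
tool_rot: [0.143, 0.693, -0.143, 0.692]
contact_force: [-0.4, -0.1, -0.8]
gripper_width: 0.994
```

Call:
{"op": "apply_moves", "data": {"steps": [{"ax": 0,"ay": 0,"az": 0,"x": 0,"y": 0,"z": 0,"jaw": 8.5}]}}

```text
time: 10.68
ee_pos: [544.7, 351.8, 99.4]
tool_rot: [0.143, 0.692, -0.142, 0.693]
contact_force: [0.3, 0.0, 0.2]
gripper_width: 0.997
```

```bash
python3 go.py 544.5 351.3 98; python3 snap.py 8 wrist; python3 fit.py wrist8
```

```text
t 10.68 pos [544.696 351.769  99.426] j [ 0.455  0.702  1.345  0.     1.092 -0.709] F [0.263 0.033 0.165] w 0.9967320610584408
toolx [ 0.002  0.001 -1.   ] jaw yaw 66.6832714803526
shift cm [ 0.143 -0.051  0.   ] rotvec None
wrist8 capskirt B 396 [579.9 195.8] 0.43177260072946666
wrist8 noztube 3070 [545.2 350.6] 0.534916714409122
wrist8 noz sl 646 [545.9 350.6] 0.14119014543586594
top B None
top A None
top noz [163.2 169.3 170.4]
```

View pics/wrist8.png

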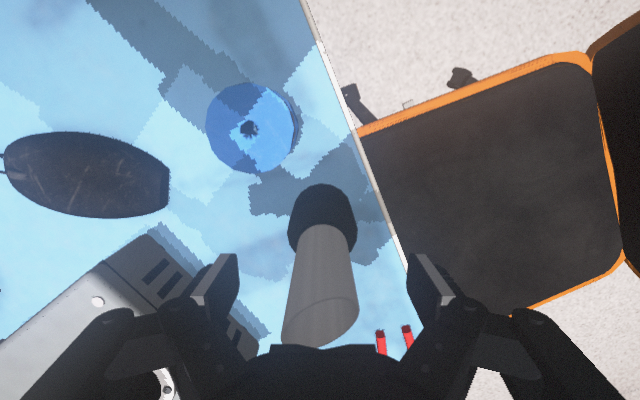

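Call:
{"op": "apply_moves", "data": {"steps": [{"ax": 0,"ay": 0,"az": 0,"x": 0,"y": -0.05,"z": 0,"jaw": 5},{"ax": 0,"ay": 0,"az": 0,"x": 0,"y": -0.05,"z": 0,"jaw": 2},{"ax": 0,"ay": 0,"az": 0,"x": 0,"y": -0.05,"z": 0,"jaw": 2},{"ax": 0,"ay": 0,"az": 0,"x": 0,"y": -0.05,"z": 0,"jaw": 2},{"ax": 0,"ay": 0,"az": 0,"x": 0,"y": -0.05,"z": 0,"jaw": 2}], "force": 70}}

```text
time: 11.35
ee_pos: [543.7, 351.1, 98.2]
tool_rot: [0.143, 0.692, -0.143, 0.693]
contact_force: [-0.3, -0.5, 3.6]
gripper_width: 0.336
```

Call:
{"op": "apply_moves", "data": {"steps": [{"ax": 0,"ay": 0,"az": 0,"x": 0,"y": 0,"z": 0,"jaw": 2}]}}

```text
time: 11.48
ee_pos: [543.7, 351.1, 98.2]
tool_rot: [0.143, 0.692, -0.143, 0.693]
contact_force: [0.6, -0.6, 4.5]
gripper_width: 0.337
```

```bash
python3 go.py 544.5 351.3 98
```

```text
t 11.47 pos [543.731 351.054  98.157] j [ 0.455  0.703  1.348  0.     1.091 -0.709] F [ 0.554 -0.612  4.475] w 0.3371815937614441
toolx [ 0.  0. -1.] jaw yaw 66.69333444855403
shift cm [0.016 0.053 0.061] rotvec None
```

Call:
{"op": "apply_moves", "data": {"steps": [{"ax": 0,"ay": 0,"az": 0,"x": -2,"y": 0,"z": 0,"jaw": 2},{"ax": 0,"ay": 0,"az": 0,"x": -6,"y": 0,"z": 0,"jaw": 2},{"ax": 0,"ay": 0,"az": 0,"x": -11,"y": 0,"z": 0,"jaw": 2},{"ax": 0,"ay": 0,"az": 0,"x": -16,"y": 0,"z": 0,"jaw": 2},{"ax": 0,"ay": 0,"az": 0,"x": -19,"y": 0,"z": 0,"jaw": 2}]}}

```text
time: 12.1
ee_pos: [543.9, 351.2, 290.3]
tool_rot: [0.143, 0.692, -0.142, 0.693]
contact_force: [0.5, -0.5, -1.9]
gripper_width: 0.335
```

Call:
{"op": "apply_moves", "data": {"steps": [{"ax": 0,"ay": 0,"az": 0,"x": 0,"y": 0,"z": 0,"jaw": 2},{"ax": 0,"ay": 0,"az": 0,"x": 0,"y": 0,"z": 0,"jaw": 2}]}}

```text
time: 12.35
ee_pos: [543.0, 350.7, 285.6]
tool_rot: [0.142, 0.693, -0.144, 0.692]
contact_force: [-0.8, 0.2, -1.2]
gripper_width: 0.335
```

```bash
python3 go.py 607.6 80.2 290; python3 snap.py 9 wrist scene;python3 - <<'E'
from h import *
from scipy.optimize import least_squares
np.set_printoptions(suppress=True,precision=1)
for k in("wrist9","scene9"):
  C=cloud(cal(k),np.load(f"pics/{k}.npy")).reshape(-1,3)
  for lo,hi in((193,205),(205,217),(217,230)):
    q=C[(np.hypot(C[:,0]-545,C[:,1]-351)<35)&(C[:,2]>lo)&(C[:,2]<hi)]
    if len(q)>20:
      f=least_squares(lambda a:np.hypot(q[:,0]-a[0],q[:,1]-a[1])-23.5,[545,351],loss='soft_l1'); print(k,lo,len(q),f.x,np.median(abs(f.fun)))
  q=C[(np.hypot(C[:,0]-545,C[:,1]-351)<30)&(C[:,2]>150)];print(np.percentile(q[:,2],[0.5,2,5]))
E
```

```text
t 12.35 pos [543.018 350.667 285.576] j [ 0.455  0.557  1.083  0.     1.505 -0.709] F [-0.78   0.188 -1.227] w 0.3350297402723775
toolx [-0.003 -0.001 -1.   ] jaw yaw 66.68851928817008
shift cm [ -0.425 -22.284  16.633] rotvec None
wrist9 193 208 [544.7 349.7] 0.1625287744850219
wrist9 205 244 [544.7 349.7] 0.13325985137849727
wrist9 217 318 [544.8 349.6] 0.1329220572000267
[196.1 217.6 235.6]
scene9 193 77 [544.  350.4] 0.2759864058669521
scene9 205 70 [544.1 350.5] 0.2818953556811685
scene9 217 96 [544.4 350.3] 0.307267283861524
[191.2 203.1 226.1]
```

View pics/wrist9.png

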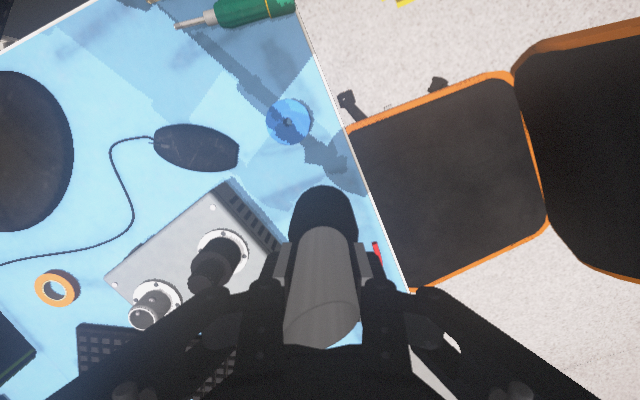

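View pics/scene9.png

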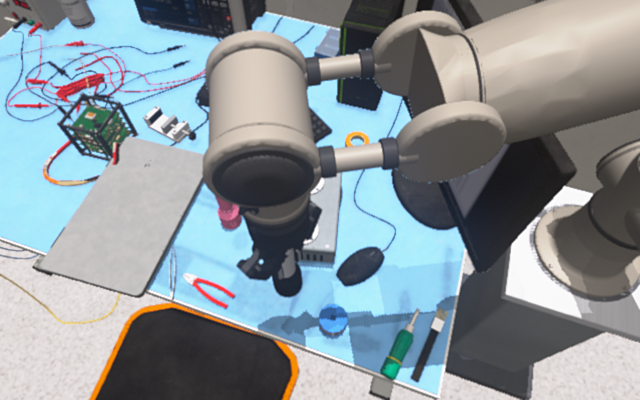

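Call:
{"op": "apply_moves", "data": {"steps": [{"ax": 0,"ay": 0,"az": 0,"x": 0,"y": -2.4,"z": 1.8,"jaw": 2},{"ax": 0,"ay": 0,"az": 0,"x": 0,"y": -6,"z": 4.5,"jaw": 2},{"ax": 0,"ay": 0,"az": 0,"x": 0,"y": -10,"z": 7.5,"jaw": 2},{"ax": 0,"ay": 0,"az": 0,"x": 0,"y": -14,"z": 10.5,"jaw": 2},{"ax": 0,"ay": 0,"az": 0,"x": 0,"y": -18,"z": 13.5,"jaw": 2}]}}

```text
time: 13.08
ee_pos: [596.1, 130.7, 286.2]
tool_rot: [0.143, 0.693, -0.143, 0.692]
contact_force: [0.3, -0.3, -1.0]
gripper_width: 0.337
```

Call:
{"op": "apply_moves", "data": {"steps": [{"ax": 0,"ay": 0,"az": 0,"x": 0,"y": -2.8,"z": 2.1,"jaw": 2},{"ax": 0,"ay": 0,"az": 0,"x": 0,"y": -4.3,"z": 3.15,"jaw": 2},{"ax": 0,"ay": 0,"az": 0,"x": 3,"y": -4.3,"z": 3.15,"jaw": 2},{"ax": 0,"ay": 0,"az": 0,"x": 6,"y": -4.3,"z": 3.15,"jaw": 2},{"ax": 0,"ay": 0,"az": 0,"x": 6,"y": -4.3,"z": 3.15,"jaw": 2}]}}

```text
time: 13.7
ee_pos: [606.6, 81.0, 224.8]
tool_rot: [0.142, 0.695, -0.143, 0.69]
contact_force: [-0.0, 0.1, -1.2]
gripper_width: 0.335
```

Call:
{"op": "apply_moves", "data": {"steps": [{"ax": 0,"ay": 0,"az": 0,"x": 0,"y": 0,"z": 0,"jaw": 2},{"ax": 0,"ay": 0,"az": 0,"x": 0,"y": 0,"z": 0,"jaw": 2}]}}

```text
time: 13.95
ee_pos: [608.9, 80.6, 229.3]
tool_rot: [0.143, 0.692, -0.142, 0.693]
contact_force: [-0.1, -0.4, -1.3]
gripper_width: 0.328
```

```bash
python3 go.py 607.4 80.2 215; python3 snap.py a wrist scene;python3 - <<'E'
import cv2
a=cv2.imread("pics/wrista.png")[60:330,240:510]; cv2.imwrite("pics/wac.png",cv2.resize(a,(800,800),interpolation=cv2.INTER_CUBIC)[:600])
a=cv2.imread("pics/scenea.png")[100:280,230:400]; a=cv2.resize(a,None,fx=3.3,fy=3.3,interpolation=cv2.INTER_CUBIC);cv2.imwrite("pics/sac.png",a)
E
```

```text
t 13.95 pos [608.898  80.629 229.327] j [ 0.007  0.521  1.297  0.     1.321 -1.158] F [-0.083 -0.357 -1.329] w 0.3280104668441731
toolx [ 0.003  0.    -1.   ] jaw yaw 66.71984184501001
shift cm [ 1.432 -0.1   -0.124] rotvec None
```

View pics/wac.png

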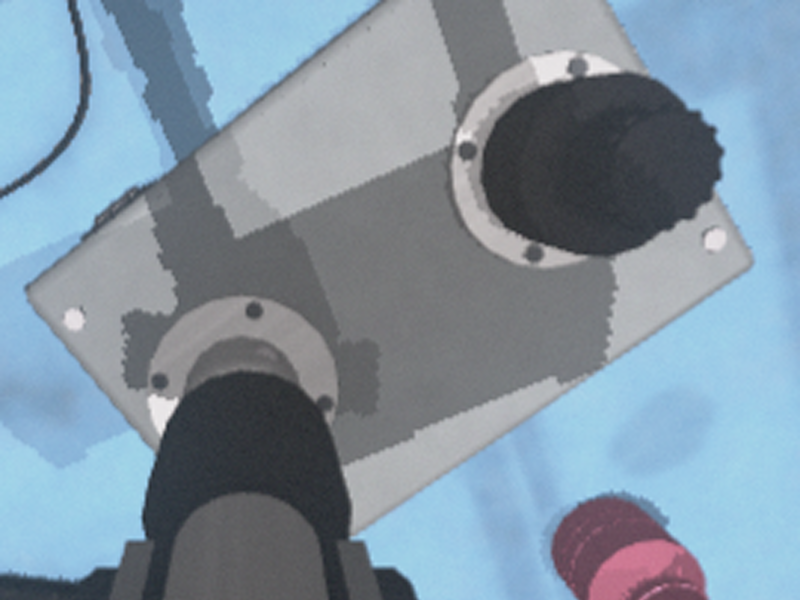

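View pics/sac.png

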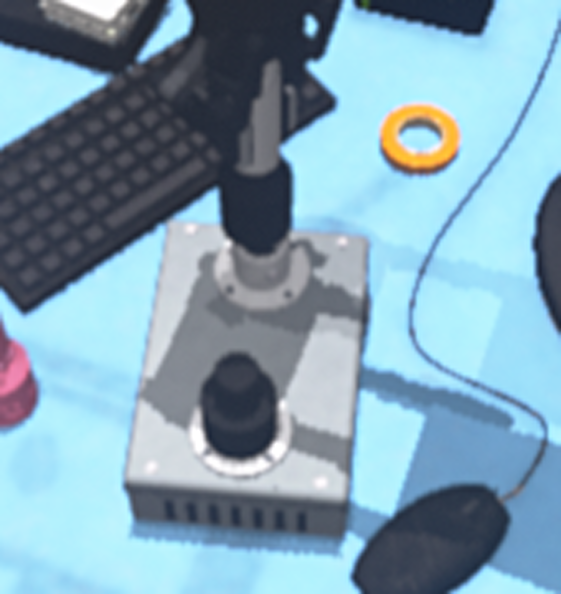

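Call:
{"op": "apply_moves", "data": {"steps": [{"ax": 0,"ay": 0,"az": 0,"x": 0.8,"y": -0.06,"z": -0.07,"jaw": 2},{"ax": 0,"ay": 0,"az": 0,"x": 1.4,"y": -0.06,"z": -0.07,"jaw": 2},{"ax": 0,"ay": 0,"az": 0,"x": 1.4,"y": -0.06,"z": -0.07,"jaw": 2},{"ax": 0,"ay": 0,"az": 0,"x": 1.4,"y": -0.06,"z": -0.07,"jaw": 2}]}}

```text
time: 14.55
ee_pos: [607.5, 80.0, 213.8]
tool_rot: [0.143, 0.693, -0.143, 0.693]
contact_force: [-0.7, -0.5, -0.8]
gripper_width: 0.332
```

```bash
python3 go.py 607.5 80.2 205
```

```text
t 14.55 pos [607.462  79.984 213.787] j [ 0.006  0.531  1.323  0.     1.287 -1.158] F [-0.661 -0.472 -0.774] w 0.332464091963812
toolx [ 0.  0. -1.] jaw yaw 66.68986493551132
shift cm [ 0.879  0.021 -0.005] rotvec None
```

Call:
{"op": "apply_moves", "data": {"steps": [{"ax": 0,"ay": 0,"az": 0,"x": 0.4,"y": 0.02,"z": 0,"jaw": 2},{"ax": 0,"ay": 0,"az": 0,"x": 0.7,"y": 0.02,"z": 0,"jaw": 2},{"ax": 0,"ay": 0,"az": 0,"x": 1.0,"y": 0.02,"z": 0,"jaw": 2},{"ax": 0,"ay": 0,"az": 0,"x": 1.0,"y": 0.02,"z": 0,"jaw": 2}]}}

```text
time: 15.05
ee_pos: [607.3, 80.2, 203.4]
tool_rot: [0.143, 0.693, -0.143, 0.692]
contact_force: [0.3, 0.9, -1.5]
gripper_width: 0.335
```

Engaged without force (rim at about 105, below the spigot top). Continuing down through the detent.

Call:
{"op": "apply_moves", "data": {"steps": [{"ax": 0,"ay": 0,"az": 0,"x": 0.5,"y": 0,"z": 0,"jaw": 2},{"ax": 0,"ay": 0,"az": 0,"x": 0.9,"y": 0,"z": 0,"jaw": 2},{"ax": 0,"ay": 0,"az": 0,"x": 1.3,"y": 0,"z": 0,"jaw": 2}]}}

```text
time: 15.42
ee_pos: [607.1, 80.0, 191.3]
tool_rot: [0.143, 0.693, -0.143, 0.692]
contact_force: [-3.2, 0.1, 5.0]
gripper_width: 0.332
```

Call:
{"op": "apply_moves", "data": {"steps": [{"ax": 0,"ay": 0,"az": 0,"x": 0.4,"y": 0,"z": 0,"jaw": 2},{"ax": 0,"ay": 0,"az": 0,"x": 0.8,"y": 0,"z": 0,"jaw": 2},{"ax": 0,"ay": 0,"az": 0,"x": 1.1,"y": 0,"z": 0,"jaw": 2},{"ax": 0,"ay": 0,"az": 0,"x": 1.1,"y": 0,"z": 0,"jaw": 2}]}}

```text
time: 15.92
ee_pos: [606.9, 80.3, 178.2]
tool_rot: [0.143, 0.693, -0.143, 0.692]
contact_force: [-1.2, -0.7, -5.2]
gripper_width: 0.333
```

Call:
{"op": "apply_moves", "data": {"steps": [{"ax": 0,"ay": 0,"az": 0,"x": 0.2,"y": 0,"z": 0,"jaw": 2},{"ax": 0,"ay": 0,"az": 0,"x": 0.35,"y": 0,"z": 0,"jaw": 2},{"ax": 0,"ay": 0,"az": 0,"x": 0.35,"y": 0,"z": 0,"jaw": 2}]}}

```text
time: 16.3
ee_pos: [607.6, 80.4, 176.3]
tool_rot: [0.143, 0.692, -0.143, 0.693]
contact_force: [-1.3, 1.1, -2.9]
gripper_width: 0.336
```

Call:
{"op": "apply_moves", "data": {"steps": [{"ax": 0,"ay": 0,"az": 0,"x": 0.2,"y": 0,"z": 0,"jaw": 2},{"ax": 0,"ay": 0,"az": 0,"x": 0.3,"y": 0,"z": 0,"jaw": 2}]}}

```text
time: 16.55
ee_pos: [608.0, 80.4, 176.1]
tool_rot: [0.143, 0.691, -0.143, 0.694]
contact_force: [-8.3, 1.0, 16.3]
gripper_width: 0.331
```

Hard stop at 176.1 with 16 N, which matches the expected home height of 176.2. I'll release and retreat.

Call:
{"op": "apply_moves", "data": {"steps": [{"ax": 0,"ay": 0,"az": 0,"x": -0.25,"y": 0,"z": 0,"jaw": 2},{"ax": 0,"ay": 0,"az": 0,"x": -0.25,"y": 0,"z": 0,"jaw": 8.5},{"ax": 0,"ay": 0,"az": 0,"x": -0.25,"y": 0,"z": 0,"jaw": 8.5},{"ax": 0,"ay": 0,"az": 0,"x": -0.25,"y": 0,"z": 0,"jaw": 8.5},{"ax": 0,"ay": 0,"az": 0,"x": -0.25,"y": 0,"z": 0,"jaw": 8.5}]}}

```text
time: 17.18
ee_pos: [607.6, 80.2, 175.7]
tool_rot: [0.143, 0.692, -0.143, 0.693]
contact_force: [-0.1, -0.1, -0.1]
gripper_width: 0.997
```

Call:
{"op": "apply_moves", "data": {"steps": [{"ax": 0,"ay": 0,"az": 0,"x": -1.5,"y": 0,"z": 0,"jaw": 8.5},{"ax": 0,"ay": 0,"az": 0,"x": -4.5,"y": 0,"z": 0,"jaw": 8.5},{"ax": 0,"ay": 0,"az": 0,"x": -8,"y": 0,"z": 0,"jaw": 8.5},{"ax": 0,"ay": 0,"az": 0,"x": -11,"y": 0,"z": 0,"jaw": 8.5},{"ax": 0,"ay": 0,"az": 0,"x": -11,"y": 0,"z": 0,"jaw": 8.5}]}}

```text
time: 17.8
ee_pos: [608.6, 80.3, 289.6]
tool_rot: [0.143, 0.69, -0.142, 0.695]
contact_force: [-0.5, -0.1, -0.6]
gripper_width: 0.998
```

```bash
python3 snap.py b wrist scene top;python3 - <<'E'
import cv2
a=cv2.imread("pics/sceneb.png")[100:345,200:400]; a=cv2.resize(a,None,fx=2.4,fy=2.4,interpolation=cv2.INTER_CUBIC);cv2.imwrite("pics/sbc.png",a)
from h import *
from scipy.optimize import least_squares
np.set_printoptions(suppress=True,precision=1)
for k in("wristb","sceneb"):
  C=cloud(cal(k),np.load(f"pics/{k}.npy")).reshape(-1,3)
  for nm,cx,cy,lo,hi,r in(("cap",578,197,82,110,23.5),("nozsl",607.5,80.3,82,98,23.5),("nozsl",607.5,80.3,104,120,23.5),("noztube",607.5,80.3,148,190,15)):
    q=C[(np.hypot(C[:,0]-cx,C[:,1]-cy)<33)&(C[:,2]>lo)&(C[:,2]<hi)]
    if len(q)>10:
      f=least_squares(lambda a:np.hypot(q[:,0]-a[0],q[:,1]-a[1])-r,[cx,cy],loss='soft_l1'); print(k,nm,lo,len(q),f.x,np.median(abs(f.fun)))
  for nm,cx,cy in(("cap",578,197),("noz",607,80)):
    q=C[(np.hypot(C[:,0]-cx,C[:,1]-cy)<18)&(C[:,2]<235)]; print('top',nm,np.percentile(q[:,2],[50,90,98,99.5]) if len(q) else None)
E
python3 go.py 607 80 280
```

```text
wristb cap 82 251 [579.8 196.9] 0.13723484911787054
wristb nozsl 82 81 [609.   79.9] 0.13819500072471413
wristb nozsl 104 97 [609.   79.9] 0.12342052857763974
wristb noztube 148 935 [607.3  80.2] 1.0651471241997648
top cap [147.5 149.8 150.5 150.8]
top noz [179.6 207.7 215.6 217. ]
sceneb cap 82 142 [579.5 195.9] 0.368512495785172
sceneb nozsl 82 88 [608.7  79.2] 0.4483374977205923
sceneb nozsl 104 89 [608.7  79.2] 0.477000336900673
sceneb noztube 148 231 [608.3  79.9] 0.5501401588342727
top cap [143.5 151.  151.8 152.6]
top noz [181.4 206.5 214.4 217.8]
t 17.95 pos [607.036  80.208 285.03 ] j [ 0.006  0.486  1.203  0.     1.454 -1.158] F [ 0.063 -0.274 -0.387] w 0.9952163514362772
toolx [-0.001  0.    -1.   ] jaw yaw 66.69286209386874
shift cm [ 0.503 -0.02   0.006] rotvec None
```

View pics/sbc.png

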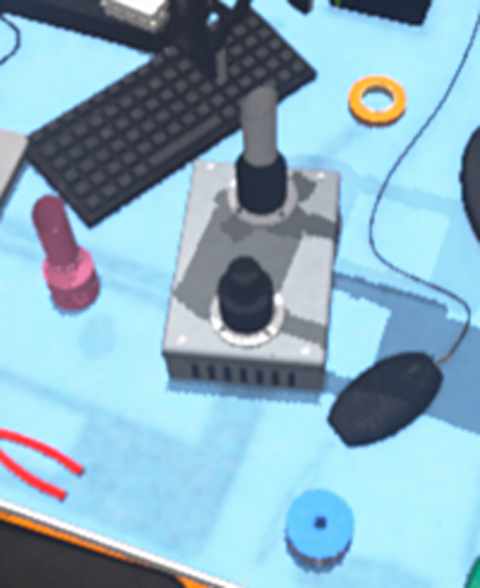

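View pics/wristb.png

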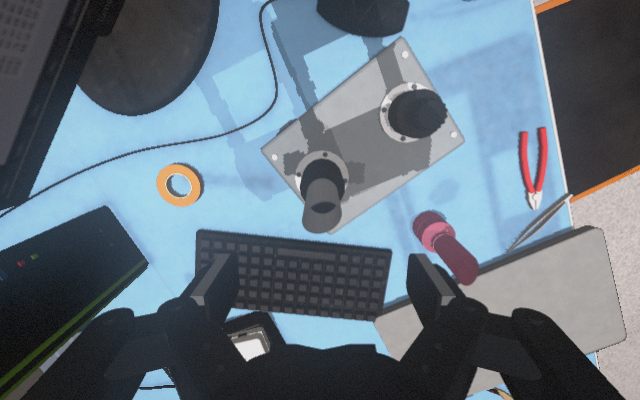

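Both parts are home: cap top at about 150 mm (expected 150) and nozzle top at about 217.5 mm (expected 218). Both axes are vertical, and the gripper is open and clear above. Handing in.

```bash
python3 -c "
from cell import bot
print(bot.finish_job())"
```

```text
the job is handed in; nothing more can be done
None
```

The extractor now draws from its other port: the cap is on the port that was open, and the black and grey nozzle is on the port it came off. I handed the job in at about 18 s of the 64 s allowed. I left the pink look-alike, reel, tape and driver alone.

- **Cap:** it came to a hard stop at 22 N, at the gripper height it had when home on its first port. Its top measured about 150 mm, where 150 mm is fully home.
- **Nozzle:** it came to a hard stop at 16 N, 0.1 mm from the expected home height. Its top measured about 217.5 mm, where 218 mm is fully home, and it stands upright.
- **Release:** both parts were let go, with no force left on the gripper, and the open gripper ended clear above them.

No final check failed. The cameras disagreed with each other by 1–2 mm sideways, which is within the stated calibration. The gripper read 24 mm on the 28 mm boss, but it held firmly throughout.

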